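# Angle a tube past the post into the drilling fixture

### The arm

A 6-joint arm with a two-finger parallel gripper is mounted at the origin on a cart in front of the work surface, level with it; the furniture and walls round the work are solid. World frame = base frame: x ahead of the robot, y to its left, z up, the work surface at z = 0. Lengths are in m, angles in rad, forces in N, time in s.
With the tool pointing down it reaches from about 0.35 to 0.775 m from the base axis. Payload 7.3 kg.
Tool frame: the origin (TCP) lies at the centre of the arm's flange, where the gripper is bolted on; the fingertips stand 178 mm ahead of it and the grasp point (between the pads) lies 159 mm ahead of it; z points along the fingers, y is the line along which they close (so a half turn about z gives the same grasp; the last joint's range is limited). The gripper opens to 92 mm and grips with 3 to 60 N. Pads are 19 mm wide; open, the fingers measure 130 mm over their backs; the gripper's body (75 mm by 190 mm) begins 47 mm behind the grasp point.
Start: joints at [-1.412, 0.342, 1.524, -0, 1.275, -0.146], TCP at [0.158, -0.501, 0.405] pointing down, gripper open.
Joint ranges: [-2.53, 2.53], [-0.77, 2.02], [0.04, 2.7], [-1, 4.14], [0.28, 2.66], [-3.11, 3.11]. Speed limits (rad/s): [2.57, 2.57, 3.14, 3.14, 3.14, 3.14].

### API

Orientations are given as [roll, pitch, yaw] about the fixed x, y, z axes, in that order (R = Rz(yaw) Ry(pitch) Rx(roll)).
In Python, from cell import telemetry, vision, ticket gives the robot as it stands.
- The arm moves only by the shell command python3 -m crank 'ROWS' [FORCE]. ROWS is JSON, a list of rows, each a list of 5 numbers: the gripper command: -1 is shut, 1 is fully open, values between are in proportion, then the shift along the tool's x, y, z in mm, then the turn about the tool's z in rad. In form: [[fingers, dx, dy, dz, roll], ...]. A call has 1 to 12 rows; each row is the pose to reach, as a shift and turn from the pose commanded when the call began, along the tool's axes at that moment; what a row does not reach only later rows make up. A row lasts 1/12 s, in which the tool goes at most 41.7 mm and 7.16 degrees, less where a joint would pass 70% of its speed; a pose out of reach is approached as far as the arm can. A call with a gripper value outside its range is refused whole. The fingers move at their own pace and stop on an object; FORCE is the grip in N (left out, the last holds). Time passes only in rows, so rows that repeat a pose let the fingers close. It gives the time, the measured TCP pose, the force, the opening and the grip force at its end, in the units of the state.
- telemetry.observe(): the state, without advancing time (a new reading comes with each control period).
- vision.read_camera(name): name is "scene" or "top"; returns (picture, depth): 400x640x3 uint8, red, green, blue; 400x640 float32, m along the optical axis (not along the pixel's ray), 0 where there is no reading.
- vision.get_calibration(name): a dict with "camera_matrix" (3x3 intrinsics, pixels), "dist" ([k1, k2, p1, p2, k3] as OpenCV has them; the pictures are not rectified), "rvec" (rotation vector, rad) and "tvec" (3), from world to camera coordinates, as OpenCV has them. Camera axes: x right, y down, z forward; pixel columns grow to the right and rows downward; lengths in m; the calibration is good to about 2 mm. A picture is of the moment at which its call begins. get_calibration takes no time and is no camera call.
- ticket.hand_in(): hands the job in; it is judged then, once.
The state is a dict: "time": time; "qpos": joint angles; "qvel": joint speeds; "joint_efforts": joint torques, N m; "tool_pos": TCP position; "tool_rot": TCP orientation; "contact_force": force on the tool from outside, world axes, zero at the start; "torque": the same for the moment, N m; "opening": finger opening in m; "grip_force": force on a finger pad.
Only numpy, scipy, OpenCV 4.12 (cv2) and the standard library are available. Lean on these libraries where they do the work, as an engineer would, in place of code of your own. Each camera call takes 0.05 s, during which the arm holds its last target. There are 200 camera calls.

### The job

Seat the box-section tube in the drilling fixture: push it along the bench with the fingertips, one end first in behind the post and then the other end round, until it lies between the two end stops and flat against the back fence along its whole length. Only push it; do not lift or roll it, and leave the other things on the bench alone. Back off when it is home.

Things in the scene. Friction and masses are not known exactly. Their poses are not given: they have to be found in the camera images.
- tube: loose aluminium box-section tube, 280 mm long, 40 mm wide, 40 mm high, 0.35 to 0.7 kg, both ends closed by flush black plastic plugs; slides on the bench. Origin: centre of its underside; y runs along its length, x across it, z up
- tube_end_1 (a point): centre of the tube's end face on its +y end (the left end as seen from the robot), 20 mm above the bench
- tube_end_2 (a point): centre of the tube's end face on its -y end (the right end as seen from the robot), 20 mm above the bench
- bay: drilling fixture fixed to the bench: a back fence, two end stops and a post. Origin: on the bench, middle of the fence's front face; x points away from the robot into the fence, y to the left along it, z up. Fence: grey steel angle 366 mm long, 45 mm high, 53 mm deep, front face at x = 0. The tube starts in front of it, its left end to the right of the post
- post_top (a point): centre of the top of the fixture's round steel post, 22 mm in diameter, 60 mm high, at x = -88, y = +70 mm in the fixture's frame: 77 mm free between post and fence, 214 mm sideways between post and right end stop, too little for the tube to go in straight
- stop_left (a point): front inner top corner of the left end stop, a steel block 28 mm thick, 40 mm high, that runs 55 mm forward from the fence; inner face at y = +155 mm in the fixture's frame
- stop_right (a point): front inner top corner of the right end stop, a like block, inner face at y = -155 mm in the fixture's frame; 310 mm are free between the stops
- bearing: loose ball bearing lying flat, 52 mm in diameter, 15 mm high, front left of the fixture; bystander. Origin: centre of underside
- white_pot: loose white screw-cap pot, 71 mm in diameter, 85 mm high, left of the fixture; bystander. Origin: centre of underside
- tape_measure: loose yellow tape measure, 39x96x66 mm, right of the fixture; bystander. Origin: centre of underside
- nut_m20: loose rusty hexagon nut, 30x34x17 mm, front left of the fixture; bystander. Origin: centre of underside

How it is judged:
On the way:
1. one end of the tube is in behind the post while the other end is still out in front of the fixture (((x of tube_end_1 in the frame of bay above -0.075 m and y of tube_end_1 in the frame of bay above 0.06 m and x of tube_end_2 in the frame of bay below -0.055 m and y of tube_end_2 in the frame of bay below -0.1 m) or (x of tube_end_2 in the frame of bay above -0.075 m and y of tube_end_2 in the frame of bay above 0.06 m and x of tube_end_1 in the frame of bay below -0.055 m and y of tube_end_1 in the frame of bay below -0.1 m))), for 0.1 s.
At the end, for the whole second after the job is handed in: the tube lies flat on the bench at rest between the two end stops, no more than 8 mm from the fence at either end, and the bearing, pot, tape measure and nut are within 20 mm of where they stood (x of each of tube_end_1, tube_end_2 in the frame of bay above -0.028 m and y of tube in the frame of bay between -0.022 and 0.022 m and height (world z) of tube below 0.005 m and angle between tube's own z axis and vertical below 0.05 rad and linear speed of tube below 0.01 m/s and distance of each of bearing, white_pot, tape_measure, nut_m20 from where it was at the start of the episode below 0.02 m); the robot touches nothing.
It fails at once if the tube is lifted off the bench (height (world z) of tube above 0.012 m).
It fails at once if the tube is tipped or rolled (angle between tube's own z axis and vertical above 0.25 rad).
It fails at once if a bystander is disturbed (distance of any of bearing, white_pot, tape_measure, nut_m20 from where it was at the start of the episode above 0.02 m).
It also fails if it takes over 70 s, if anything falls off the work surface, if the arm or the gripper's body presses on something with over 40 N, if the wrist force passes 120 N, or if a joint passes its speed limit or range.

## Working session

There is one attempt and no reset: what is moved stays moved. The work goes in short steps, Python scripts to look and compute and a shell command to move; the robot and the scene stay as the last step left them, time stands still between calls to the robot, and variables do not carry over. Pictures are saved under pics/ and viewed, at most 10 in all, crops included, and the job is handed in when it is done.

```bash
mkdir -p pics
python3 - <<'E'
from cell import telemetry, vision
import cv2
print(telemetry.observe())
for n in("scene","top"):
    p,d=vision.read_camera(n); cv2.imwrite(f"pics/{n}0.png",p[:,:,::-1]); c=vision.get_calibration(n)
    print(n,{k:__import__('numpy').round(v,4).tolist() for k,v in c.items()},(d>0).mean())
E
```

```text
{'time': 0.0, 'qpos': array([-1.41200796e+00,  3.42685223e-01,  1.52504624e+00,  5.43982088e-06,
        1.27543269e+00, -1.45980329e-01]), 'qvel': array([-0.00047669, -0.00171078, -0.0002239 ,  0.00118533, -0.00097532,
       -0.00054149]), 'joint_efforts': array([-9.64684477e-05, -4.31239057e+01, -2.44218546e+01,  7.18376599e-02,
        5.60569740e-02, -1.14897407e-04]), 'tool_pos': array([ 0.15754506, -0.50064118,  0.40405403]), 'tool_rot': array([-3.14003863e+00, -2.33740029e-04,  3.04766926e-01]), 'contact_force': array([ 0.19780396,  0.75164414, -0.309365  ]), 'torque': array([ 0.02735867, -0.00807697, -0.01503859]), 'grip_force': 0.0, 'opening': 0.09228485055883322}
scene {'camera_matrix': [[452.4124, 0.0, 323.7915], [0.0, 452.4124, 200.5334], [0.0, 0.0, 1.0]], 'dist': [0.0399, 0.0, 0.0, 0.0, 0.0], 'rvec': [1.0354, -2.1655, 1.281], 'tvec': [0.3959, 0.275, 0.864]} 0.99602734375
top {'camera_matrix': [[449.9958, 0.0, 321.7212], [0.0, 449.9958, 195.1698], [0.0, 0.0, 1.0]], 'dist': [-0.0322, 0.0, 0.0, 0.0, 0.0], 'rvec': [2.1218, -2.1419, 0.1717], 'tvec': [0.0072, 0.594, 1.141]} 0.995953125
```

View pics/scene0.png

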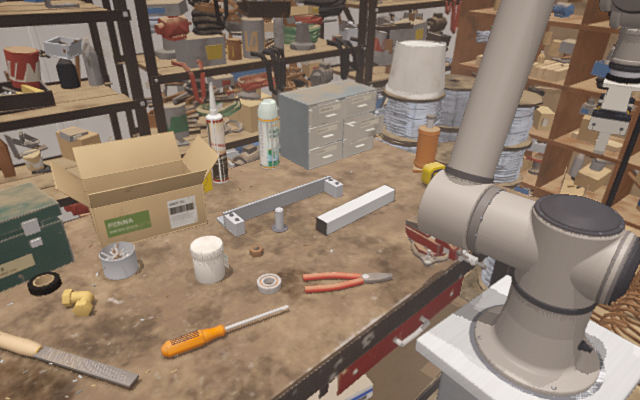

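View pics/top0.png

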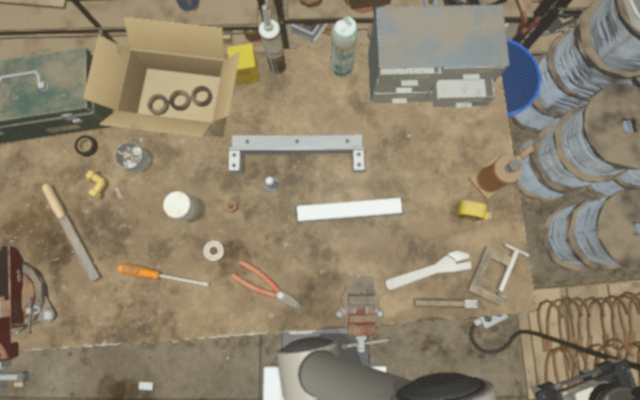

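The top view shows the tube at about (297–402, 199–220), the fence at (230–363, 136–152), the stops at (234,160) and (359,160), and the post at (271,184). I'll enlarge that area for exact pixel positions.

Run:
```python
import cv2
t=cv2.imread("pics/top0.png")[125:230,220:420]; cv2.imwrite("pics/topc.png",cv2.resize(t,None,fx=4,fy=4,interpolation=cv2.INTER_CUBIC))
t=cv2.imread("pics/scene0.png")[165:255,210:410]; cv2.imwrite("pics/scenec.png",cv2.resize(t,None,fx=4,fy=4,interpolation=cv2.INTER_CUBIC))
```

```text
(no output)
```

View pics/topc.png

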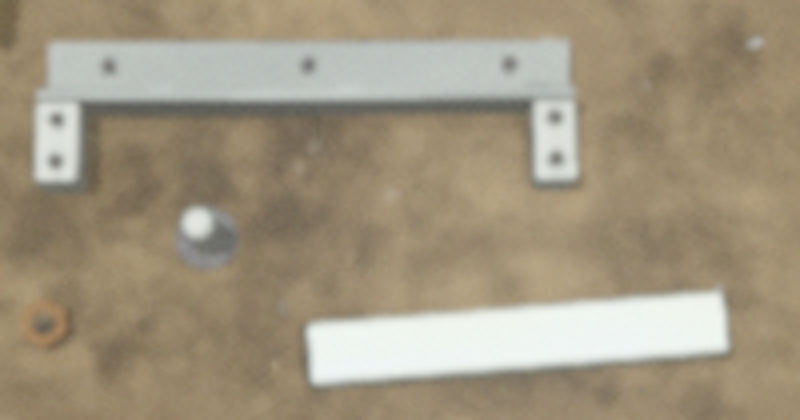

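View pics/scenec.png

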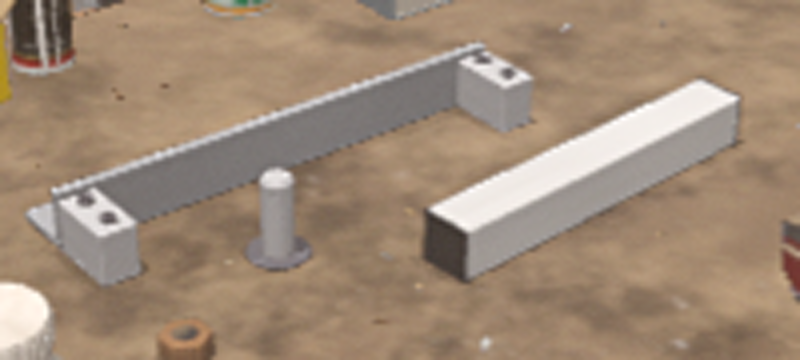

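In the top crop, the stops' inner front corners are at (80,184) and (533,184), the post top is at (197,222), and the tube's top corners are (307,322), (312,385), (722,291) and (729,352). In the scene crop the same points are stops (138,232) and (495,92), post (277,175), and tube (427,210), (468,232), (700,80) and (740,98). Next I triangulate them.

```bash
cat > h.py <<'E'
import numpy as np, cv2
from cell import vision, telemetry
C={n:vision.get_calibration(n) for n in("scene","top")}
def P(n):
    c=C[n];return np.c_[cv2.Rodrigues(np.array(c["rvec"],float))[0],np.array(c["tvec"],float).ravel()]
def und(n,p):
    c=C[n];return cv2.undistortPoints(np.array(p,float).reshape(-1,1,2),np.array(c["camera_matrix"]),np.array(c["dist"])).reshape(-1,2)
def tri(a,b):
    X=cv2.triangulatePoints(P("top"),P("scene"),und("top",a).T,und("scene",b).T);return (X[:3]/X[3]).T
def plane(n,p,z):
    M=P(n);R,t=M[:,:3],M[:,3];u=und(n,p);d=np.c_[u,np.ones(len(u))]@R;o=-R.T@t
    return o+d*((z-o[2])/d[:,2])[:,None]
def proj(n,X):
    c=C[n];return cv2.projectPoints(np.array(X,float).reshape(-1,1,3),np.array(c["rvec"],float),np.array(c["tvec"],float),np.array(c["camera_matrix"]),np.array(c["dist"]))[0].reshape(-1,2)
E
python3 - <<'E'
from h import *
np.set_printoptions(precision=4,suppress=True)
top=np.array([(80,184),(533,184),(197,222),(307,322),(312,385),(722,291),(729,352)])/4+[219.6+.02,124.62]
sc=np.array([(138,232),(495,92),(277,175),(427,210),(468,232),(700,80),(740,98)])/4+[209.62,164.62]
X=tri(top,sc);print(X)
for z,i in((.04,[0,1,3,4,5,6]),(.06,[2])): print(z,plane("top",top[i],z),'\n',plane("scene",sc[i],z))
print("nut",plane("top",[[231,206]],.017),"bearing",plane("top",[[213,250]],.015),"pot",plane("top",[[178,206]],.085),"tape",plane("top",[[458,202],[492,218],[460,216]],.066))
sl,sr=X[0],X[1]
E
```

```text
[[ 0.6688  0.2262  0.0301]
 [ 0.6669 -0.0793  0.0349]
 [ 0.635   0.1417  0.0584]
 [ 0.57    0.0695  0.0362]
 [ 0.5286  0.0671  0.0385]
 [ 0.5883 -0.2073  0.0377]
 [ 0.5482 -0.2094  0.0385]]
0.04 [[ 0.665   0.2226  0.04  ]
 [ 0.6618 -0.0828  0.04  ]
 [ 0.5695  0.0692  0.04  ]
 [ 0.5274  0.0659  0.04  ]
 [ 0.5876 -0.2072  0.04  ]
 [ 0.5466 -0.2103  0.04  ]] 
 [[ 0.657   0.2351  0.04  ]
 [ 0.6644 -0.0698  0.04  ]
 [ 0.5652  0.0734  0.04  ]
 [ 0.5281  0.0695  0.04  ]
 [ 0.5857 -0.2036  0.04  ]
 [ 0.5477 -0.206   0.04  ]]
0.06 [[0.634  0.1407 0.06  ]] 
 [[0.6337 0.1437 0.06  ]]
nut [[0.5722 0.2483 0.017 ]] bearing [[0.4538 0.2944 0.015 ]] pot [[0.5636 0.3709 0.085 ]] tape [[ 0.5697 -0.3533  0.066 ]
 [ 0.5268 -0.4394  0.066 ]
 [ 0.5329 -0.3564  0.066 ]]
```

```bash
cat >> h.py <<'E'
from scipy.spatial.transform import Rotation as Ro
def to(x,y,ztip,yaw):
    "tool-frame shift (mm) and roll to bring the finger centre to x,y, tips at ztip"
    s=telemetry.observe();R=Ro.from_euler("xyz",s["tool_rot"])
    d=R.inv().apply(np.array([x,y,ztip+.178])-s["tool_pos"])*1000
    r=-(yaw-s["tool_rot"][2]);r=(r+np.pi)%(2*np.pi)-np.pi
    print("shift",d.round(1),"roll",round(r,3),"t",round(s["time"],2),"now",s["tool_pos"].round(4),s["tool_rot"].round(3))
E
python3 -c "
from h import *
to(.509,-.018,.10,.065)"
```

```text
shift [ 480.1 -354.8  126.7] roll 0.24 t 0.1 now [ 0.1575 -0.5007  0.4041] [-3.14  -0.     0.305]
```

```bash
python3 -m crank '[[1,240,-177,40,0.12],[1,240,-177,40,0.12],[1,240,-177,40,0.12],[1,240,-177,40,0.12],[1,240,-177,40,0.12],[1,240,-177,40,0.12],[1,240,-177,40,0.12],[1,480,-355,127,0.24],[1,480,-355,127,0.24],[1,480,-355,127,0.24],[1,480,-355,127,0.24],[1,480,-355,127,0.24]]' && python3 -m crank '[[1,0,0,0,0],[1,0,0,0,0]]'; python3 -c "
from h import *
to(.509,-.018,.015,.065)"
```

```text
time: 1.1
tool_pos: [0.443, -0.1081, 0.3096]
tool_rot: [3.141, 0.0, 0.065]
contact_force: [0.9, -1.0, 0.3]
opening: 0.0916
grip_force: 0.0
time: 1.27
tool_pos: [0.4429, -0.1081, 0.3093]
tool_rot: [-3.141, 0.002, 0.07]
contact_force: [-0.6, -0.2, 0.2]
opening: 0.092
grip_force: 0.0
shift [ 72.5 -85.2 116.2] roll 0.005 t 1.27 now [ 0.4429 -0.1081  0.3093] [-3.141e+00  2.000e-03  7.000e-02]
```

```bash
python3 -m crank '[[1,30,-40,10,0],[1,60,-75,20,0],[1,72,-85,30,0],[1,72,-85,60,0],[1,72,-85,90,0],[1,72,-85,116,0],[1,72,-85,116,0],[1,72,-85,116,0]]'
python3 - <<'E'
from h import *
p,d=vision.read_camera("top"); cv2.imwrite("pics/a.png",cv2.resize(p[120:300,220:480,::-1],None,fx=3,fy=3))
to(.509,-.018,.015,.065)
# step A path: rotate about tube-axis point -65mm
C=np.array([.558,-.070]);y0=.065
piv=C-.065*np.array([-np.sin(y0),np.cos(y0)])
for k in range(0,10):
    y=y0-.365*k/9
    n=np.array([np.cos(y),np.sin(y)]);a=np.array([-n[1],n[0]])
    g=piv+.120*a-.0295*n   # finger centre
    c=piv+.065*a
    s=telemetry.observe();R=Ro.from_euler("xyz",s["tool_rot"])
    print(k,(R.inv().apply(np.r_[g-s["tool_pos"][:2],0])*1000).round(1),round(-(y-s["tool_rot"][2]),3),c.round(4))
E
```

```text
time: 1.93
tool_pos: [0.5082, -0.0217, 0.1938]
tool_rot: [-3.141, 0.003, 0.063]
contact_force: [-0.1, -0.2, -0.3]
opening: 0.0923
grip_force: 0.0
shift [ 0.3 -3.7  2.1] roll -0.002 t 1.98 now [ 0.5089 -0.0217  0.1951] [ 3.141 -0.     0.063]
0 [16.4 -3.6  0. ] -0.002 [ 0.558 -0.07 ]
1 [21.2 -4.7  0. ] 0.039 [ 0.5606 -0.0699]
2 [26.2 -5.6  0. ] 0.079 [ 0.5633 -0.0699]
3 [31.1 -6.4  0. ] 0.12 [ 0.5659 -0.07  ]
4 [36.1 -6.9  0. ] 0.16 [ 0.5685 -0.0702]
5 [41.1 -7.2  0. ] 0.201 [ 0.5711 -0.0705]
6 [46.1 -7.3  0. ] 0.242 [ 0.5738 -0.0709]
7 [51.1 -7.2  0. ] 0.282 [ 0.5763 -0.0714]
8 [56.1 -6.8  0. ] 0.323 [ 0.5789 -0.072 ]
9 [61.1 -6.3  0. ] 0.363 [ 0.5814 -0.0728]
```

View pics/a.png

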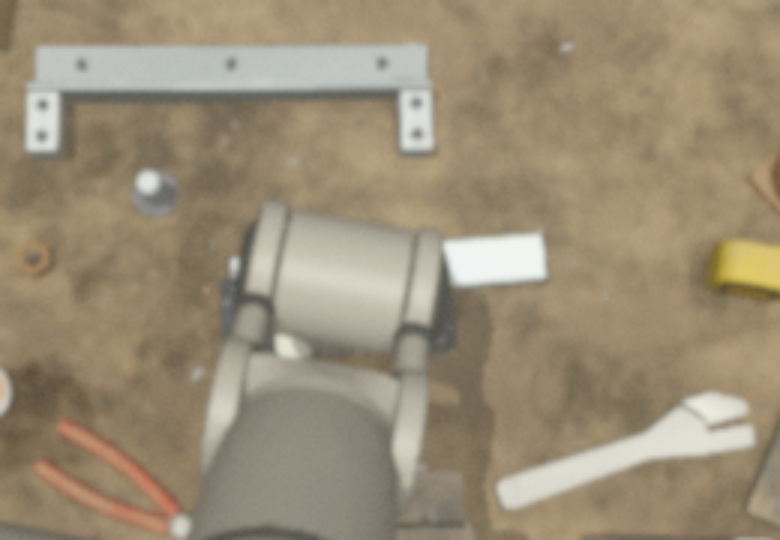

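The arm hides the middle of the tube, but its right end (445–545, 232–288) hasn't moved. Next is the rotating push.

```bash
python3 -m crank '[[1,8,-4,0,0],[1,16,-4,0,0],[1,21,-5,0,0.04],[1,26,-6,0,0.08],[1,31,-6,0,0.12],[1,36,-7,0,0.16],[1,41,-7,0,0.2],[1,46,-7,0,0.24],[1,51,-7,0,0.28],[1,56,-7,0,0.32],[1,61,-6,0,0.365],[1,61,-6,0,0.365]]'; python3 -m crank '[[1,-7,0,0,0],[1,-15,0,0,0],[1,-15,35,0,0],[1,-15,55,0,0],[1,-15,55,0,0]]'
python3 - <<'E'
from h import *
p,d=vision.read_camera("scene"); cv2.imwrite("pics/b.png",cv2.resize(p[150:270,200:440,::-1],None,fx=3.3,fy=3.3,interpolation=cv2.INTER_CUBIC))
E
```

```text
time: 2.98
tool_pos: [0.5707, -0.0106, 0.1957]
tool_rot: [-3.141, -0.004, -0.301]
contact_force: [0.1, -0.2, 0.1]
opening: 0.0919
grip_force: 0.0
time: 3.4
tool_pos: [0.537, -0.0609, 0.1946]
tool_rot: [3.141, 0.0, -0.302]
contact_force: [0.7, 0.2, -0.8]
opening: 0.092
grip_force: 0.0
```

View pics/b.png

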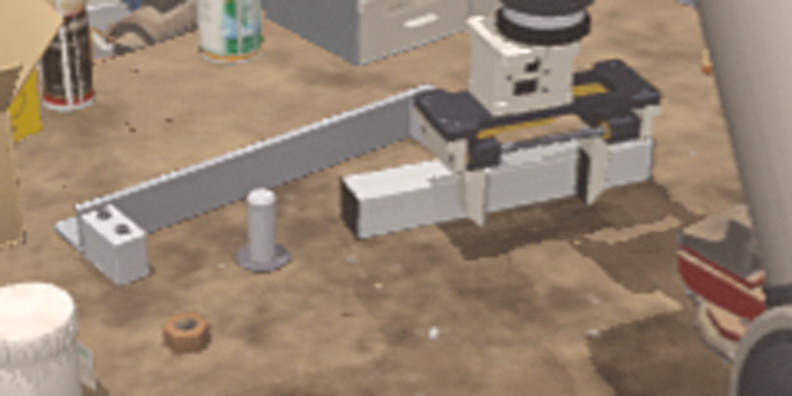

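The tube has turned, with its left end forward: left-end top corners are at (342,180) back and (362,204) front, and the front bottom edge runs from (358,238) to (655,182).

Run:
```python
from h import *
f=lambda p,z:plane("scene",np.array(p)/3.3+[199.65,149.65],z)
a=f([(342,180),(362,204)],.04);b=f([(358,238),(655,182)],0)
B=np.array([.72,.073,0])
print(((a-B)*1000).round(),((b-B)*1000).round())
d=b[0]-b[1];print("theta",np.arctan2(d[0],d[1]),"len",np.linalg.norm(d))
th=.30;n=np.array([np.cos(th),-np.sin(th)]);print("n of front",(b[:,:2]-B[:2])@n,"back",(a[0,:2]-B[:2])@n,"tool n",(telemetry.observe()["tool_pos"][:2]-B[:2])@n)
```

```text
[[ -80.  -14.   40.]
 [-121.   -3.   40.]] [[-109.   -8.    0.]
 [-196. -273.    0.]]
theta 0.31838674353384777 len 0.2794584719119609
n of front [-0.10178879 -0.10692683] back -0.07209901478074418 tool n -0.13502332233096412
```

```bash
python3 -m crank '[[1,8,0,0,0],[1,15,0,0,0],[1,20,0,0,0],[1,25,0,0,0],[1,30,0,0,0],[1,35,0,0,0],[1,40,0,0,0],[1,44,0,0,0],[1,44,0,0,0]]'; python3 -m crank '[[-1,-10,0,0,0],[-1,-20,0,-30,0],[-1,-20,0,-65,0],[-1,-20,0,-95,0],[-1,-20,0,-95,0]]'
python3 - <<'E'
from h import *
th=.30;n=np.array([np.cos(th),-np.sin(th)]);u=np.array([np.sin(th),np.cos(th)]);B=np.array([.72,.073])
c=B+n*-.059+u*-.184; e=c-u*.14; print(c,e)
to(*(e-u*.045),.1,np.pi/2-th)
E
```

```text
time: 4.2
tool_pos: [0.5811, -0.071, 0.1939]
tool_rot: [-3.142, 0.001, -0.299]
contact_force: [-0.9, 1.1, 0.1]
opening: 0.0922
grip_force: 0.4
time: 4.62
tool_pos: [0.5635, -0.0657, 0.2955]
tool_rot: [-3.141, -0.012, -0.299]
contact_force: [1.9, 1.1, 0.4]
opening: 0.0627
grip_force: 0.0
[ 0.60925943 -0.08534622] [ 0.5678866  -0.21909333]
shift [ 49.2 190.3  18. ] roll -1.57 t 4.62 now [ 0.5635 -0.0657  0.2955] [-3.141 -0.012 -0.299]
```

```bash
python3 -m crank '[[-1,20,30,-10,-0.12],[-1,40,60,-10,-0.24],[-1,49,90,-10,-0.36],[-1,49,120,-10,-0.48],[-1,49,150,-10,-0.6],[-1,49,190,-10,-0.72],[-1,49,190,-10,-0.84],[-1,49,190,-10,-0.96],[-1,49,190,-10,-1.08],[-1,49,190,-10,-1.2],[-1,49,190,-10,-1.32],[-1,49,190,-10,-1.44]]'; python3 -m crank '[[-1,0,0,0,-0.13],[-1,0,0,0,-0.13]]'
python3 - <<'E'
from h import *
p,d=vision.read_camera("scene"); cv2.imwrite("pics/c.png",cv2.resize(p[150:270,200:440,::-1],None,fx=3.3,fy=3.3,interpolation=cv2.INTER_CUBIC))
p,d=vision.read_camera("top");cv2.imwrite("pics/c_top.png",p[:,:,::-1])
# tube top: bright pixels right of the post, in front of fence
m=(p.min(2)>190)&(d>0);m[:172]=0;m[240:]=0;m[:,:280]=0;m[:,420:]=0
k=cv2.connectedComponentsWithStats(m.astype('uint8'));i=1+k[2][1:,4].argmax();r=cv2.minAreaRect(np.argwhere(k[1]==i)[:,::-1].astype('float32'))
X=plane("top",cv2.boxPoints(r),.04);print(k[2][i],((X[:,:2]-[.72,.073])*1000).round())
to(.555,-.262,.015,1.27)
E
```

```text
time: 5.62
tool_pos: [0.5526, -0.2616, 0.2987]
tool_rot: [3.141, 0.0, 1.146]
contact_force: [-0.5, -0.2, 0.5]
opening: 0.0003
grip_force: 0.0
time: 5.78
tool_pos: [0.5526, -0.2616, 0.2987]
tool_rot: [3.141, 0.0, 1.275]
contact_force: [-0.5, -0.3, -0.3]
opening: 0.0004
grip_force: 0.0
[ 302  172  102   39 1423] [[ -87.  -17.]
 [ -50.  -28.]
 [-132. -292.]
 [-169. -280.]]
shift [  0.4   2.5 105.9] roll -0.004 t 5.88 now [ 0.5524 -0.2616  0.2989] [3.141 0.    1.266]
```

View pics/c.png

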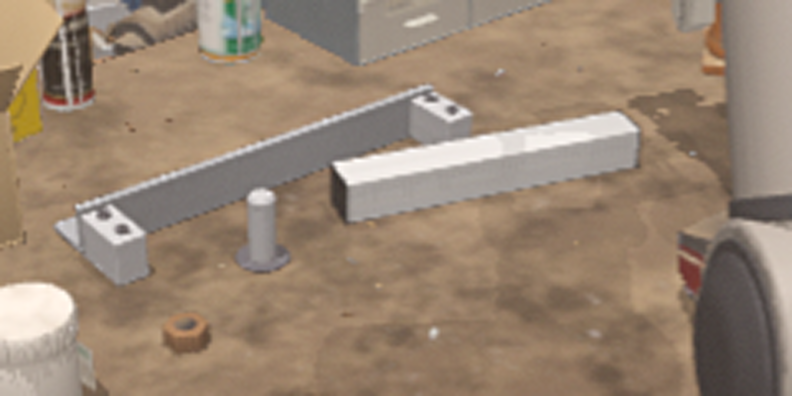

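The top view puts the tube centre at bay (-110,-154) mm with θ=0.30, almost exactly as planned. Next I go down behind the right end and push along the tube's axis, checking partway.

```bash
python3 -m crank '[[-1,0,1.5,30,0],[-1,0,1.5,65,0],[-1,0,1.5,104,0],[-1,0,1.5,104,0],[-1,10,1.5,104,0],[-1,20,1.5,104,0],[-1,30,1.5,104,0],[-1,36,1.5,104,0],[-1,42,1.5,104,0],[-1,48,1.5,104,0],[-1,54,1.5,104,0],[-1,60,1.5,104,0]]'; python3 -m crank '[[-1,7,0,0,0],[-1,14,0,0,0],[-1,21,0,0,0],[-1,28,0,0,0],[-1,35,0,0,0],[-1,42,0,0,0],[-1,49,0,0,0],[-1,56,0,0,0],[-1,63,0,0,0],[-1,70,0,0,0]]';  python3 - <<'E'
from h import *
p,d=vision.read_camera("scene"); cv2.imwrite("pics/d.png",cv2.resize(p[150:270,200:440,::-1],None,fx=3.3,fy=3.3,interpolation=cv2.INTER_CUBIC))
print((telemetry.observe()["tool_pos"]-[.72,.073,.178]).round(4))
E
```

```text
time: 6.88
tool_pos: [0.572, -0.2057, 0.1976]
tool_rot: [3.137, 0.003, 1.27]
contact_force: [-2.1, -5.8, 4.8]
opening: 0.0007
grip_force: 3.3
time: 7.72
tool_pos: [0.5927, -0.1388, 0.1975]
tool_rot: [3.137, 0.002, 1.27]
contact_force: [-2.3, -6.5, 6.0]
opening: 0.0008
grip_force: 3.5
[-0.127  -0.2105  0.0194]
```

View pics/d.png

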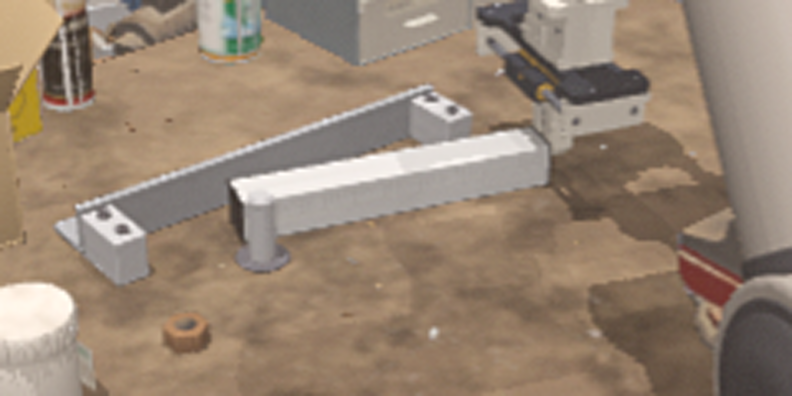

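The left end is passing behind the post at (262,200), with the tube still straight and the bench in front clear. I'll carry on with the same push.

```bash
python3 -m crank '[[-1,7,0,0,0],[-1,14,0,0,0],[-1,21,0,0,0],[-1,28,0,0,0],[-1,35,0,0,0],[-1,42,0,0,0],[-1,49,0,0,0],[-1,56,0,0,0],[-1,62,0,0,0],[-1,68,0,0,0],[-1,68,0,0,0]]';  python3 -m crank '[[-1,-10,0,0,0],[-1,-20,0,0,0],[-1,-20,0,-30,0],[-1,-20,0,-60,0]]'
python3 - <<'E'
from h import *
p,d=vision.read_camera("scene"); cv2.imwrite("pics/e.png",cv2.resize(p[150:270,200:440,::-1],None,fx=3.3,fy=3.3,interpolation=cv2.INTER_CUBIC))
print((telemetry.observe()["tool_pos"]-[.72,.073,.178]).round(4))
E
```

```text
time: 8.68
tool_pos: [0.6127, -0.0727, 0.1966]
tool_rot: [3.139, 0.0, 1.27]
contact_force: [0.2, 0.7, 0.1]
opening: 0.0002
grip_force: 0.0
time: 9.02
tool_pos: [0.6051, -0.0937, 0.2538]
tool_rot: [-3.136, 0.0, 1.268]
contact_force: [0.4, -0.1, -0.5]
opening: 0.0002
grip_force: 0.0
[-0.1129 -0.1669  0.0835]
```

View pics/e.png

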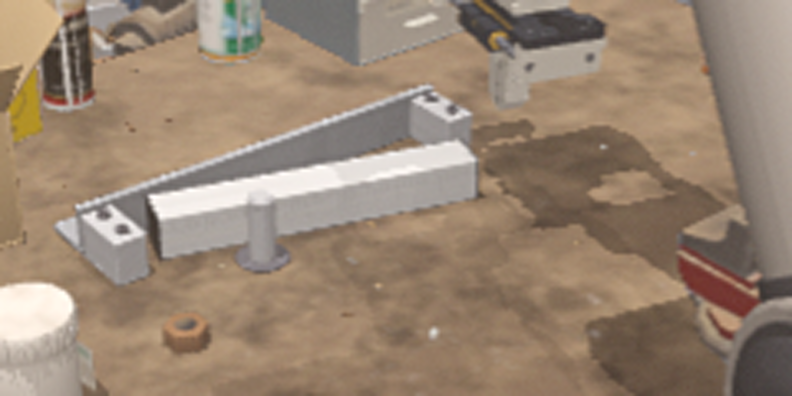

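Run:
```python
from h import *
f=lambda p,z:((plane("scene",np.array(p)/3.3+[199.65,149.65],z)[:,:2]-[.722,.075])*1000).round()
print("top BL FL FR BR",f([(149,196),(166,220),(476,156),(457,140)],.04))
print("bottom FL FR",f([(161,258),(477,196)],0))
print("stop L inner front top/bottom",f([(146,235)],.04),f([(149,272)],0), "stop R",f([(441,117)],.04))
p,d=vision.read_camera("top");cv2.imwrite("pics/e_top.png",p[:,:,::-1])
to(.564,-.032,.1,np.pi/2)
```

```text
top BL FL FR BR [[  -7.  123.]
 [ -48.  132.]
 [-119. -132.]
 [ -87. -138.]]
bottom FL FR [[ -38.  134.]
 [-120. -134.]]
stop L inner front top/bottom [[-57. 156.]] [[-49. 152.]] stop R [[ -45. -155.]]
shift [ 46.1 -59.6 -18.5] roll -0.302 t 9.12 now [ 0.6073 -0.0938  0.26  ] [ 3.133 -0.     1.269]
```

```bash
python3 -m crank '[[-1,23,-30,0,-0.1],[-1,46,-60,0,-0.2],[-1,46,-60,0,-0.3],[-1,46,-60,0,-0.3],[-1,46,-60,35,-0.3],[-1,46,-60,67,-0.3],[-1,46,-60,67,-0.3]]'; python3 -m crank '[[-1,0,10,0,0],[-1,0,20,0,0],[-1,0,25,0,0],[-1,0,30,0,0],[-1,0,35,0,0],[-1,0,39,0,0],[-1,0,43,0,0],[-1,0,43,0,0],[-1,0,30,0,0],[-1,0,10,-30,0],[-1,0,10,-65,0],[-1,0,10,-65,0]]'
python3 - <<'E'
from h import *
print(((telemetry.observe()["tool_pos"]-[.72,.073,.178])*1000).round())
p,d=vision.read_camera("top");cv2.imwrite("pics/f_top.png",p[:,:,::-1])
p,d=vision.read_camera("scene");cv2.imwrite("pics/f.png",cv2.resize(p[150:270,200:440,::-1],None,fx=3.3,fy=3.3,interpolation=cv2.INTER_CUBIC))
E
```

```text
time: 9.7
tool_pos: [0.5608, -0.0314, 0.1828]
tool_rot: [-3.132, -0.002, 1.566]
contact_force: [-2.0, -0.0, -1.0]
opening: 0.0003
grip_force: 0.0
time: 10.7
tool_pos: [0.5739, -0.0306, 0.2592]
tool_rot: [3.131, 0.002, 1.57]
contact_force: [2.7, -1.0, 1.1]
opening: 0.0006
grip_force: 0.0
[-146. -104.   81.]
```

View pics/f.png

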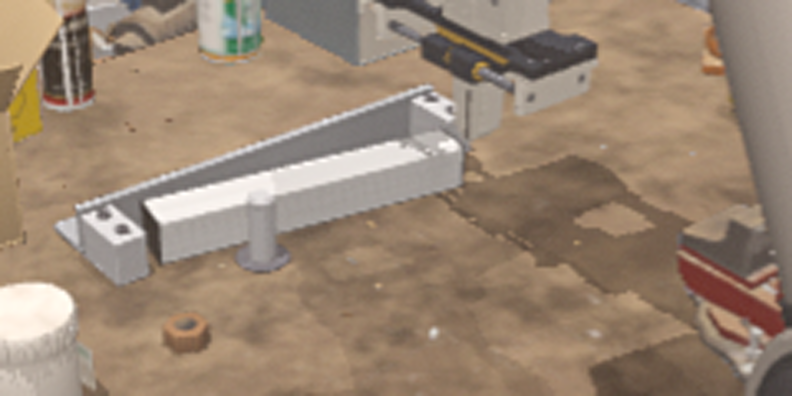

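The tube's right end has come in: front bottom corners are at about (162,262) and (461,185), and the left end is still short of the left stop. From here I measure by code.

```bash
cat >> h.py <<'E'
def tube(B=(.722,.075)):
    "tube top face from both depth pictures: fit of rectangle, bay frame mm"
    out=[]
    for n in("top","scene"):
        p,d=vision.read_camera(n);vv,uu=np.mgrid[:400,:640]
        px=np.c_[uu.ravel(),vv.ravel()];Z=d.ravel();ok=Z>0;q=und(n,px[ok])
        M=P(n);X=(np.c_[q,np.ones(len(q))]*Z[ok][:,None]-M[:,3])@M[:,:3]
        b=X[:,:2]-B
        k=(abs(X[:,2]-.039)<.007)&(b[:,0]>-.2)&(b[:,0]<-.004)&(abs(b[:,1])<.152)&(p.reshape(-1,3)[ok].min(1)>170)
        m=np.zeros(640*400,'uint8');m[np.flatnonzero(ok)[k]]=1
        K=cv2.connectedComponentsWithStats(m.reshape(400,640),connectivity=4);i=1+K[2][1:,4].argmax()
        c=np.argwhere(K[1]==i)[:,::-1]
        Y=(plane(n,c,.04)[:,:2]-B)*1000
        r=cv2.minAreaRect(Y.astype('float32'));print(n,len(c),"centre",np.round(r[0]),"size",np.round(r[1]),"corners",cv2.boxPoints(r).round().tolist())
E
python3 - <<'E'
from h import *
f=lambda p,z:((plane("scene",np.array(p)/3.3+[199.65,149.65],z)[:,:2]-[.722,.075])*1000).round().tolist()
print("top FL FR",f([(165,226),(461,149)],.04),"bottom FL FR",f([(162,262),(461,185)],0))
tube()
E
```

```text
top FL FR [[-55.0, 138.0], [-102.0, -130.0]] bottom FL FR [[-43.0, 136.0], [-97.0, -135.0]]
top 797 centre [-44.  57.] size [153.  39.] corners [[-78.0, -15.0], [-40.0, -22.0], [-10.0, 128.0], [-49.0, 136.0]]
scene 638 centre [-54.  17.] size [241.  42.] corners [[-97.0, -98.0], [-56.0, -105.0], [-10.0, 131.0], [-52.0, 139.0]]
```

Run:
```python
from h import *
to(.629,-.093,.017,1.38)
```

```text
shift [-62.5  56.5  57.8] roll 0.19 t 10.9 now [ 0.5726 -0.0304  0.2529] [-3.142 -0.     1.57 ]
```

```bash
python3 -m crank '[[-1,-35,0,-5,0.1],[-1,-62,20,-5,0.19],[-1,-62,56,-5,0.19],[-1,-62,56,-5,0.19],[-1,-62,56,25,0.19],[-1,-62,56,57,0.19],[-1,-62,56,57,0.19]]'; python3 -m crank '[[-1,5,0,0,0],[-1,10,0,0,0],[-1,14,0,0,0],[-1,18,0,0,0],[-1,22,0,0,0],[-1,25,0,0,0],[-1,25,0,0,0]]';python3 -m crank '[[-1,-8,0,0,0],[-1,-16,0,0,0],[-1,-16,0,-30,0],[-1,-16,0,-60,0],[-1,-16,-40,-60,0],[-1,-16,-80,-60,0],[-1,-16,-80,-60,0]]'
python3 - <<'E'
from h import *
tube()
to(.58,-.026,.017,np.pi/2)
E
```

```text
time: 11.48
tool_pos: [0.626, -0.0917, 0.1887]
tool_rot: [-3.128, -0.001, 1.38]
contact_force: [-1.7, 0.4, -1.4]
opening: 0.0007
grip_force: 0.0
time: 12.07
tool_pos: [0.6339, -0.068, 0.198]
tool_rot: [3.138, 0.001, 1.38]
contact_force: [0.2, -3.1, 1.4]
opening: 0.0005
grip_force: 1.3
time: 12.65
tool_pos: [0.5431, -0.0668, 0.2535]
tool_rot: [-3.125, -0.001, 1.38]
contact_force: [-0.6, 1.0, -2.2]
opening: 0.0002
grip_force: 0.0
top 1165 centre [-50.  28.] size [225.  40.] corners [[-91.0, -79.0], [-52.0, -86.0], [-9.0, 134.0], [-48.0, 142.0]]
scene 743 centre [-56.   6.] size [277.  42.] corners [[-103.0, -126.0], [-61.0, -134.0], [-9.0, 138.0], [-51.0, 146.0]]
shift [47.6 21.4 61.1] roll -0.192 t 12.75 now [ 0.55   -0.0687  0.2561] [-3.139 -0.     1.379]
```

```bash
python3 -m crank '[[-1,25,10,0,-0.1],[-1,48,21,0,-0.19],[-1,48,21,0,-0.19],[-1,48,21,30,-0.19],[-1,48,21,61,-0.19],[-1,48,21,61,-0.19]]'; python3 -m crank '[[-1,0,10,0,0],[-1,0,20,0,0],[-1,0,26,0,0],[-1,0,32,0,0],[-1,0,38,0,0],[-1,0,44,0,0],[-1,0,50,0,0],[-1,0,56,0,0],[-1,0,62,0,0],[-1,0,68,0,0],[-1,0,74,0,0],[-1,0,74,0,0]]'
python3 - <<'E'
from h import *
tube()
print(((telemetry.observe()["tool_pos"]-[.722,.075,.178])*1000).round())
E
```

```text
time: 13.25
tool_pos: [0.5803, -0.0258, 0.1901]
tool_rot: [-3.133, -0.001, 1.569]
contact_force: [-1.1, -0.3, 0.5]
opening: 0.0004
grip_force: 0.0
time: 14.25
tool_pos: [0.6566, -0.0254, 0.1952]
tool_rot: [3.14, 0.0, 1.57]
contact_force: [0.7, -0.0, -0.1]
opening: 0.0005
grip_force: 0.0
top 818 centre [-38.  65.] size [ 39. 159.] corners [[-62.0, 144.0], [-53.0, -15.0], [-14.0, -13.0], [-23.0, 146.0]]
scene 618 centre [-37.  33.] size [ 42. 232.] corners [[-64.0, 148.0], [-51.0, -84.0], [-9.0, -82.0], [-23.0, 150.0]]
[ -66. -100.   17.]
```

```bash
python3 -m crank '[[-1,0,-10,0,0],[-1,0,-20,-20,0],[-1,0,-36,-60,0],[-1,0,-36,-75,0],[-1,40,-36,-75,0],[-1,80,-36,-75,0],[-1,120,-36,-75,0],[-1,160,-36,-75,0],[-1,200,-36,-75,0],[-1,215,-36,-75,0],[-1,215,-36,-75,0]]'
python3 - <<'E'
from h import *
to(.621,.190,.017,np.pi/2)
tube()
E
```

```text
time: 15.27
tool_pos: [0.619, 0.1937, 0.2701]
tool_rot: [3.141, -0.001, 1.575]
contact_force: [-0.1, -0.8, 0.5]
opening: 0.0007
grip_force: 0.0
shift [-3.8  2.  75.1] roll 0.004 t 15.27 now [0.619  0.1937 0.2701] [ 3.141e+00 -1.000e-03  1.575e+00]
top 1196 centre [-33. -15.] size [ 39. 232.] corners [[-59.0, 100.0], [-46.0, -132.0], [-7.0, -130.0], [-20.0, 102.0]]
scene 580 centre [-35.  -6.] size [ 42. 243.] corners [[-64.0, 115.0], [-48.0, -128.0], [-6.0, -126.0], [-21.0, 117.0]]
```

```bash
python3 -m crank '[[-1,-3,2,35,0],[-1,-3,2,73,0],[-1,-3,2,73,0],[-1,-3,10,73,0],[-1,-3,16,73,0],[-1,-3,21,73,0],[-1,-3,26,73,0],[-1,-3,31,73,0],[-1,-3,36,73,0],[-1,-3,40,73,0],[-1,-3,42,73,0],[-1,-3,42,73,0]]'; python3 -m crank '[[-1,0,1,0,0],[-1,0,2,0,0],[-1,0,2,0,0]]'
python3 - <<'E'
from h import *
print(((telemetry.observe()["tool_pos"]-[.722,.075,.178])*1000).round())
tube()
E
```

```text
time: 16.37
tool_pos: [0.662, 0.1866, 0.1972]
tool_rot: [3.141, -0.0, 1.57]
contact_force: [-0.7, -0.9, 0.5]
opening: 0.0001
grip_force: 0.5
time: 16.62
tool_pos: [0.6634, 0.1866, 0.1971]
tool_rot: [-3.14, 0.0, 1.57]
contact_force: [-5.1, 1.0, 3.3]
opening: 0.0004
grip_force: 2.4
[-59. 112.  19.]
top 1048 centre [-28. -25.] size [215.  39.] corners [[-51.0, -131.0], [-12.0, -133.0], [-4.0, 82.0], [-43.0, 84.0]]
scene 287 centre [-31. -66.] size [125.  42.] corners [[-54.0, -127.0], [-12.0, -129.0], [-8.0, -4.0], [-50.0, -3.0]]
```

```bash
python3 -m crank '[[-1,0,1,0,0],[-1,0,2,0,0],[-1,0,2,0,0]]';python3 -m crank '[[-1,0,1,0,0],[-1,0,1,0,0]]'
```

```text
time: 16.97
tool_pos: [0.6643, 0.1867, 0.1971]
tool_rot: [-3.136, 0.001, 1.57]
contact_force: [-12.6, -0.5, 8.4]
opening: 0.0002
grip_force: 6.5
time: 17.13
tool_pos: [0.6647, 0.1867, 0.1971]
tool_rot: [-3.134, 0.001, 1.57]
contact_force: [-15.9, -0.2, 10.9]
opening: 0.0004
grip_force: 8.3
```

The left end is home: the force rises while the tool stays put at x≈0.6645. Next, the right end.

```bash
python3 -m crank '[[-1,0,-15,0,0],[-1,0,-30,-20,0],[-1,0,-40,-60,0],[-1,0,-40,-75,0],[-1,-40,-40,-75,0],[-1,-80,-40,-75,0],[-1,-120,-40,-75,0],[-1,-160,-40,-75,0],[-1,-200,-40,-75,0],[-1,-215,-40,-75,0],[-1,-215,-40,-40,0],[-1,-215,-40,0,0]]'; python3 -m crank '[[-1,0,0,0,0],[-1,0,8,0,0],[-1,0,16,0,0],[-1,0,21,0,0],[-1,0,26,0,0],[-1,0,31,0,0],[-1,0,35,0,0],[-1,0,37,0,0],[-1,0,38,0,0],[-1,0,39,0,0],[-1,0,39,0,0]]'
```

```text
time: 18.13
tool_pos: [0.6282, -0.0307, 0.1997]
tool_rot: [3.132, 0.002, 1.567]
contact_force: [0.7, -0.1, -0.5]
opening: 0.0005
grip_force: 0.0
time: 19.05
tool_pos: [0.6644, -0.0285, 0.1976]
tool_rot: [-3.137, -0.0, 1.57]
contact_force: [-10.0, -0.5, 7.8]
opening: 0.0005
grip_force: 5.2
```

```bash
python3 -m crank '[[-1,0,1,0,0],[-1,0,2,0,0],[-1,0,2,0,0]]'; python3 -m crank '[[-1,0,-15,0,0],[-1,0,-30,0,0],[-1,0,-60,-30,0],[-1,0,-100,-65,0],[-1,-40,-140,-90,0],[-1,-80,-170,-100,0],[-1,-120,-170,-100,0],[-1,-160,-170,-100,0],[-1,-200,-170,-100,0],[-1,-200,-170,-100,0]]'
python3 - <<'E'
from h import *
tube()
p,d=vision.read_camera("top");cv2.imwrite("pics/g.png",p[:,:,::-1])
a=cv2.imread("pics/top0.png");
for n,(u,v) in dict(nut=(231,206),bearing=(213,250),pot=(178,206),tape=(474,210)).items():
    w=lambda I:cv2.cvtColor(I,cv2.COLOR_BGR2GRAY)[v-22:v+22,u-24:u+24].astype('float32')
    print(n,np.round(cv2.phaseCorrelate(w(a),w(p[:,:,::-1].copy())),2),abs(w(a)-w(p[:,:,::-1].copy())).mean())
E
```

```text
time: 19.3
tool_pos: [0.6652, -0.0285, 0.1976]
tool_rot: [-3.133, -0.0, 1.57]
contact_force: [-16.9, -1.4, 13.6]
opening: 0.0003
grip_force: 9.1
time: 20.13
tool_pos: [0.4967, -0.2318, 0.2984]
tool_rot: [3.139, 0.003, 1.568]
contact_force: [-0.3, 0.1, 0.7]
opening: 0.0005
grip_force: 0.0
top 1409 centre [-23.   9.] size [ 39. 282.] corners [[-44.0, 150.0], [-42.0, -132.0], [-3.0, -132.0], [-5.0, 150.0]]
scene 697 centre [-24.  11.] size [ 42. 275.] corners [[-46.0, 148.0], [-44.0, -127.0], [-2.0, -126.0], [-4.0, 149.0]]Traceback (most recent call last):
  File "<stdin>", line 7, in <module>
    return _wrapfunc(a, 'round', decimals=decimals, out=out)
    return _wrapit(obj, method, *args, **kwds)
    conv = _array_converter(obj)
ValueError: setting an array element with a sequence. The requested array has an inhomogeneous shape after 1 dimensions. The detected shape was (2,) + inhomogeneous part.
```

```bash
python3 -c "
from cell import ticket
print(ticket.hand_in())"
```

```text
the job is handed in; nothing more can be done
None
```

The tube is home: flat against the fence (both ends pushed until the force rose against it), about 10 mm left of centre between the stops. The arm is backed off and the job was handed in at about 20 s; my final image check that the bystanders hadn't moved failed to run, though the planned moves kept clear of them.

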